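Put the combination spanners away in their trays

TASK

Put each of the three combination spanners (open jaw at one end, ring at the other) away in the steel tray of its own length, lying flat and lengthwise on the tray's floor: the longest spanner in the longest tray, the middle one in the middle tray, the shortest in the shortest tray. Set them down rather than dropping them, and leave the adjustable spanner, the pliers and the screwdriver where they lie.

Things in the scene. Friction and masses are not known exactly. Their poses are not given: they have to be found in the camera images.
- spanner_large: The longest of three combination spanners, bright steel, 208 x 33 mm, 10 mm thick at the heads, 140 g, loose, flat on the bench. Origin: middle of its underside, near its centre of mass; x along its length (ring at +x, open jaw at -x), z up. The straight shaft between the heads is 18 mm wide, its top 6 mm above the underside: grip across the shaft at the origin, fingertips close to the surface.
- spanner_medium: The middle of three combination spanners, bright steel, 164 x 26 mm, 9 mm thick at the heads, 90 g, loose, flat on the bench. Origin: middle of its underside, near its centre of mass; x along its length (ring at +x, open jaw at -x), z up. The straight shaft between the heads is 16 mm wide, its top 5 mm above the underside: grip across the shaft at the origin, fingertips close to the surface.
- spanner_small: The shortest of three combination spanners, bright steel, 134 x 21 mm, 8 mm thick at the heads, 60 g, loose, flat on the bench. Origin: middle of its underside, near its centre of mass; x along its length (ring at +x, open jaw at -x), z up. The straight shaft between the heads is 14 mm wide, its top 5 mm above the underside: grip across the shaft at the origin, fingertips close to the surface.
- tray_long: The longest of three low open steel trays with black rubber liner, fixed: 240 mm long, 78 mm wide, rim 10 mm high, inside 235 x 73 mm, inner floor 4 mm above the bench. Origin: centre of its underside; x along its length, z up. Place of the longest spanner, lengthwise, its ring at either end.
- tray_middle: The middle of three low open steel trays with black rubber liner, fixed: 196 mm long, 78 mm wide, rim 10 mm high, inside 191 x 73 mm, inner floor 4 mm above the bench. Origin: centre of its underside; x along its length, z up. Place of the middle spanner, lengthwise, its ring at either end.
- tray_short: The shortest of three low open steel trays with black rubber liner, fixed: 166 mm long, 78 mm wide, rim 10 mm high, inside 161 x 73 mm, inner floor 4 mm above the bench. Origin: centre of its underside; x along its length, z up. Place of the shortest spanner, lengthwise, its ring at either end.
- adjustable_spanner: Adjustable spanner, steel, 220 x 68 x 14 mm, single head with a movable jaw; loose bystander, not one of the three. Origin at the middle of its underside, x along its length.
- pliers: Pliers with red handles, 171 x 81 x 15 mm; loose bystander. Origin at the middle of its underside, x along its length.
- screwdriver: Screwdriver with a red handle, 170 x 28 x 29 mm; loose bystander. Origin at the middle of its underside, x along its length.

How it is judged:
By the outcome, as a careful person would: the job done as asked, in the order asked, and still so for the second after the job is handed in, with the robot touching nothing.
It also fails if it takes over 90 s, if anything falls off the work surface, if the arm or the gripper's body presses on something with over 40 N, if the wrist force passes 120 N, or if a joint passes its speed limit or range.

ROBOT

A 6-joint arm with a two-finger parallel gripper is mounted at the origin on a cart in front of the work surface, level with it; the furniture and walls round the work are solid. World frame = base frame: x ahead of the robot, y to its left, z up, the work surface at z = 0. Lengths are in m, angles in degrees, forces in N, time in s.
With the tool pointing down it reaches from about 0.25 to 0.725 m from the base axis. Payload 9.7 kg.
Tool frame: the origin (TCP) lies at the very end of the fingers, on their centre line; the grasp point (between the pads) lies 19 mm behind it (bot.grip_depth is the distance from the TCP to the grasp point, in m); z points along the fingers, y is the direction in which the jaws open and shut (so a half turn about z gives the same grasp; the last joint's range is limited). The gripper opens to 85 mm and grips with 20 to 120 N. Pads are 22 mm wide; open, the fingers measure 114 mm over their backs; the gripper's body (76 mm by 85 mm) begins 54 mm behind the grasp point. The pads swing forward as they close: fully open they stand 13 mm farther back than shut.
Start: joints at [-71.792, 4.979, 10.078, 95.1, 0, 90], TCP at [0.172, -0.522, 0.231] pointing down, gripper open.
Joint ranges: [-179.16, 179.16], [-48.56, 103.87], [-65.8, 70.77], [-126.05, 130.52], [-82.76, 87.17], [-180, 180]. Speed limits (degrees/s): [127.2, 127.2, 147.25, 180, 180, 180].

INTERFACE

Orientations are given as [roll, pitch, yaw] about the fixed x, y, z axes, in that order (R = Rz(yaw) Ry(pitch) Rx(roll)).
In Python, from workcell import telemetry, optics, order, bot gives the robot as it stands. The module is installed in compiled form; this text tells all that it offers.
- The arm moves only by the shell command python3 -m inch 'ROWS' [FORCE]. ROWS is JSON, a list of rows, each a list of 7 numbers: the shift along the tool's x, y, z in m, then the turn, a rotation vector about the tool's x, y, z in rad, then the closure, from 0 (fully open) to 1 (shut). In form: [[tx, ty, tz, rx, ry, rz, grip], ...]. A call has 1 to 12 rows; each row is the pose to reach, as a shift and turn from the pose commanded when the call began, along the tool's axes at that moment; what a row does not reach only later rows make up. A row lasts 1/12 s, in which the tool goes at most 41.7 mm and 7.16 degrees, less where a joint would pass 70% of its speed; a pose out of reach is approached as far as the arm can. A call with a gripper value outside its range is refused whole. The fingers move at their own pace and stop on an object; FORCE is the grip in N (left out, the last holds). Time passes only in rows, so rows that repeat a pose let the fingers close. It gives the time, the measured TCP pose, the force and the opening at its end, in the units of the state.
- telemetry.get_obs(): the state, without advancing time (a new reading comes with each control period).
- optics.camera(name): name is "side" or "top"; returns (picture, depth): 400x640x3 uint8, red, green, blue; 400x640 float32, m along the optical axis (not along the pixel's ray), 0 where there is no reading.
- optics.camera_info(name): a dict with "camera_matrix" (3x3 intrinsics, pixels), "k1" (the pictures are not rectified: a ray, as slopes to the right and down, at radius r is drawn at 1 + k1 r^2 times it, then the intrinsics apply), "xyz" and "attitude" of the camera in the world. Camera axes: x right, y down, z forward; pixel columns grow to the right and rows downward; lengths in m; the calibration is good to about 2 mm. A picture is of the moment at which its call begins. camera_info takes no time and is no camera call.
- order.job_done(): hands the job in, once; it reports no verdict.
The state is a dict: "time": time; "q": joint angles; "qd": joint speeds; "joint_efforts": joint torques, N m; "ee_pos": TCP position; "tcp_rot": TCP orientation; "wrist_force": force on the tool from outside, world axes, zero at the start; "torque": the same for the moment, N m; "opening": finger opening in m.
Only numpy, scipy, OpenCV 4.12 (cv2) and the standard library are available. Lean on these libraries where they do the work, as an engineer would, in place of code of your own. Each camera call takes 0.05 s, during which the arm holds its last target. There are 200 camera calls.

## Working session

There is one attempt and no reset: what is moved stays moved. The work goes in short steps, Python scripts to look and compute and a shell command to move; the robot and the scene stay as the last step left them, time stands still between calls to the robot, and variables do not carry over. Pictures are saved under pics/ and viewed, about 12 in all and at most 16, crops included, and the job is handed in when it is done.

```bash
mkdir -p pics
python3 - <<'E'
from workcell import telemetry, optics, bot
import cv2,numpy as np
print(telemetry.get_obs()); print(bot.grip_depth)
for n in("top","side"):
    p,d=optics.camera(n); print(n,optics.camera_info(n)); cv2.imwrite(f"pics/{n}0.png",p[:,:,::-1]); np.savez(f"{n}0.npz",p=p,d=d)
E
```

```text
{'time': 0.0, 'q': array([-7.17918219e+01,  5.01334431e+00,  1.00336253e+01,  9.51007236e+01,
       -2.87433419e-04,  9.00004290e+01]), 'qd': array([-0.00687652,  0.06474496,  0.01893776,  0.02382994,  0.0398535 ,
       -0.06190298]), 'joint_efforts': array([-4.26593382e-03, -5.20399153e+01,  4.64793098e+01,  1.63938623e-02,
       -1.89421162e-04,  4.77150820e-06]), 'ee_pos': array([ 0.1717823 , -0.52223217,  0.23055413]), 'tcp_rot': array([-1.79919557e+02,  2.88035483e-04,  1.82077494e+01]), 'wrist_force': array([0.15218947, 0.65358912, 0.19312313]), 'torque': array([-0.00536817,  0.03283658, -0.00098732]), 'opening': 0.0857529343383159}
0.0187
top {'camera_matrix': array([[403.7957943 ,   0.        , 318.78028282],
       [  0.        , 403.7957943 , 205.59385794],
       [  0.        ,   0.        ,   1.        ]]), 'k1': -0.05976111058155402, 'xyz': array([0.42257242, 0.06887691, 1.12589346]), 'attitude': array([-170.93494704,   -0.58791389,  -90.05876268])}
side {'camera_matrix': array([[438.47151603,   0.        , 322.60401488],
       [  0.        , 438.47151603, 199.34763461],
       [  0.        ,   0.        ,   1.        ]]), 'k1': -0.008570382118748693, 'xyz': array([ 0.38827679, -0.74703492,  0.61621075]), 'attitude': array([-125.75337467,    1.23845839,  -12.99175313])}
```

View pics/top0.png

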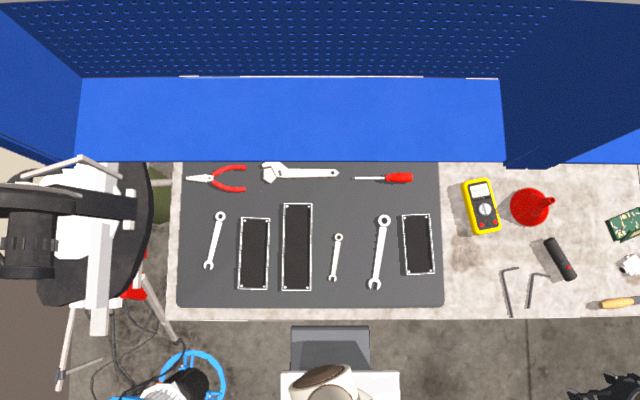

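View pics/side0.png

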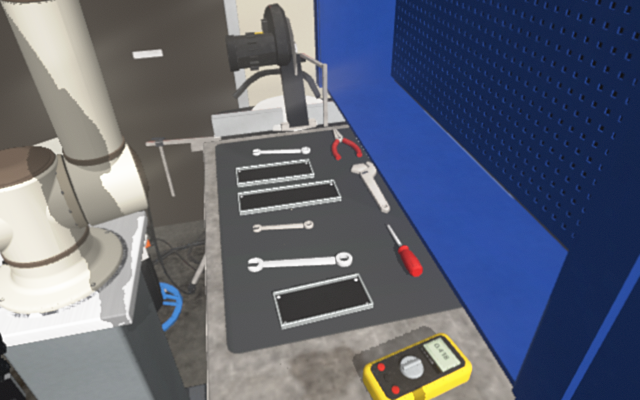

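The top view shows the medium spanner at (215,240), the small at (336,257) and the large at (379,252). The trays are middle (254,253), long (297,247) and short (418,244). The side view agrees and nothing is occluded.

```bash
cat > h.py <<'E'
import cv2,numpy as np
from scipy.spatial.transform import Rotation as R
from workcell import telemetry, optics
def cast(n,px,z):
    c=optics.camera_info(n)
    u=cv2.undistortPoints(np.array(px,float).reshape(-1,1,2),c["camera_matrix"],np.array([c["k1"],0,0,0.]))[:,0]
    v=R.from_euler('xyz',c["attitude"],degrees=True).apply(np.c_[u,np.ones(len(u))])
    return c["xyz"]+v*((z-c["xyz"][2])/v[:,2])[:,None]
def blob(n,p,box,z,thr=115):
    x0,y0,x1,y1=box
    m=np.zeros(p.shape[:2],np.uint8); m[y0:y1,x0:x1]=(p[y0:y1,x0:x1].min(2)>thr)
    c=max(cv2.findContours(m,cv2.RETR_EXTERNAL,cv2.CHAIN_APPROX_NONE)[0],key=cv2.contourArea)
    w=cast(n,c.reshape(-1,2),z)[:,:2].astype(np.float32)
    (cx,cy),_,_=r=cv2.minAreaRect(w); b=cv2.boxPoints(r)
    e=[b[1]-b[0],b[2]-b[1]]; e.sort(key=np.linalg.norm)
    a=np.degrees(np.arctan2(e[1][1],e[1][0]))%180
    return [round(float(v),4) for v in(cx,cy,a,np.linalg.norm(e[1]),np.linalg.norm(e[0]))]
E
python3 - <<'E'
from h import *
T=np.load("top0.npz")["p"];S=np.load("side0.npz")["p"]
B={"med":((200,205,230,275),(248,143,314,158),.008),"small":((325,228,346,287),(248,217,318,235),.007),"large":((362,208,394,296),(243,248,357,275),.009),
"tmid":((234,213,274,293),(232,157,318,187),.01),"tlong":((278,199,316,295),(234,178,345,216),.01),"tshort":((399,210,438,279),(270,272,376,330),.01)}
for k,(t,s,z) in B.items(): print(k,blob("top",T,t,z),blob("side",S,s,z))
E
```

```text
med [0.5046, 0.3469, 168.572, 0.1659, 0.0302] [0.5049, 0.3391, 169.4188, 0.164, 0.041]
small [0.4585, 0.0125, 179.8112, 0.159, 0.0556] [0.459, 0.0053, 172.2941, 0.1325, 0.0291]
large [0.4744, -0.1055, 178.9957, 0.2409, 0.0873] [0.4743, -0.1169, 170.5464, 0.2087, 0.0426]
tmid [0.4694, 0.2354, 178.8827, 0.2033, 0.0868] [0.4708, 0.2271, 178.5526, 0.199, 0.102]
tlong [0.4843, 0.1143, 0.0163, 0.2529, 0.093] [0.4897, 0.1086, 179.421, 0.243, 0.1014]
tshort [0.4941, -0.2189, 178.2502, 0.1916, 0.1079] [0.4956, -0.2228, 2.7492, 0.1685, 0.0894]
```

Run:
```python
from h import *
T=np.load("top0.npz")["p"];print("mat",T[290,200],T[290,420],T[200,345])
B={"med":((200,205,230,275),.008),"small":((325,228,346,287),.007),"large":((362,208,394,296),.009),
"tmid":((232,211,276,295),.01),"tlong":((276,197,318,297),.01),"tshort":((397,208,440,281),.01)}
for k,(t,z) in B.items():
  for th in(130,150,170): print(k,th,blob("top",T,t,z,th))
```

```text
mat [109 106 109] [128 123 127] [117 114 117]
med 130 [0.5056, 0.3467, 168.572, 0.1638, 0.0302]
med 150 [0.5053, 0.3464, 168.5631, 0.1633, 0.0295]
med 170 [0.5052, 0.346, 169.1631, 0.1631, 0.0288]
small 130 [0.4589, 0.011, 170.2247, 0.1326, 0.0229]
small 150 [0.459, 0.0118, 171.1577, 0.1326, 0.0224]
small 170 [0.4587, 0.0111, 171.3067, 0.1322, 0.0204]
large 130 [0.4736, -0.1096, 170.1395, 0.2111, 0.0364]
large 150 [0.4746, -0.1101, 169.9141, 0.209, 0.0355]
large 170 [0.4739, -0.1099, 170.0483, 0.2075, 0.0349]
tmid 130 [0.4692, 0.2358, 178.4162, 0.2019, 0.0842]
tmid 150 [0.4694, 0.2364, 178.4871, 0.1984, 0.0822]
tmid 170 [0.4693, 0.2364, 178.4122, 0.1979, 0.0817]
tlong 130 [0.4883, 0.1181, 179.2234, 0.2458, 0.083]
tlong 150 [0.4896, 0.1178, 179.336, 0.2429, 0.0821]
tlong 170 [0.4883, 0.1177, 179.2458, 0.2404, 0.0812]
tshort 130 [0.4942, -0.2189, 2.7527, 0.1728, 0.0842]
tshort 150 [0.495, -0.2184, 2.6282, 0.1698, 0.0825]
tshort 170 [0.4941, -0.2183, 2.2936, 0.1677, 0.0809]
```

```bash
cat >> h.py <<'E'
def go(x,y,z,yaw):
    s=telemetry.get_obs(); r=R.from_euler('xyz',s["tcp_rot"],degrees=True); g=R.from_euler('xyz',[180,0,yaw],degrees=True)
    t=r.inv().apply(np.array([x,y,z])-s["ee_pos"]); w=(r.inv()*g).as_rotvec()
    print("to",(x,y,z,yaw),np.round(t,4).tolist(),np.round(w,3).tolist())
E
python3 -c "
from h import *
go(.474,-.110,.08,-10)"
```

```text
to (0.474, -0.11, 0.08, -10) [0.4159, -0.297, 0.151] [-0.001, 0.0, 0.492]
```

```bash
python3 -m inch '[[0.4159,-0.297,0.151,0,0,0.492,0],[0.4159,-0.297,0.151,0,0,0.492,0],[0.4159,-0.297,0.151,0,0,0.492,0],[0.4159,-0.297,0.151,0,0,0.492,0],[0.4159,-0.297,0.151,0,0,0.492,0],[0.4159,-0.297,0.151,0,0,0.492,0],[0.4159,-0.297,0.151,0,0,0.492,0],[0.4159,-0.297,0.151,0,0,0.492,0],[0.4159,-0.297,0.151,0,0,0.492,0.2],[0.4159,-0.297,0.151,0,0,0.492,0.4],[0.4159,-0.297,0.151,0,0,0.492,0.45],[0.4159,-0.297,0.151,0,0,0.492,0.45]]' 40; python3 -m inch '[[0,0,0,0,0,0,0.45],[0,0,0,0,0,0,0.45],[0,0,0,0,0,0,0.45],[0,0,0,0,0,0,0.45],[0,0,0,0,0,0,0.45]]'; python3 -c "
from h import *
go(.474,-.110,.03,-10)
for n in('top','side'):
    p,d=optics.camera(n); cv2.imwrite(f'pics/{n}1.png',cv2.resize(p[180:340,200:460] if n=='top' else p[150:350,180:440],None,fx=2.3,fy=2.3)[:,:,::-1])"
```

```text
time: 1.1
ee_pos: [0.451, -0.1409, 0.0915]
tcp_rot: [180.0, -0.0, -10.0]
wrist_force: [1.3, -0.3, 0.5]
opening: 0.047
time: 1.52
ee_pos: [0.45, -0.144, 0.0927]
tcp_rot: [180.0, -0.0, -10.1]
wrist_force: [-0.7, 0.2, -0.3]
opening: 0.047
to (0.474, -0.11, 0.03, -10) [0.0176, -0.0377, 0.0627] [0.0, -0.001, -0.002]
```

View pics/side1.png

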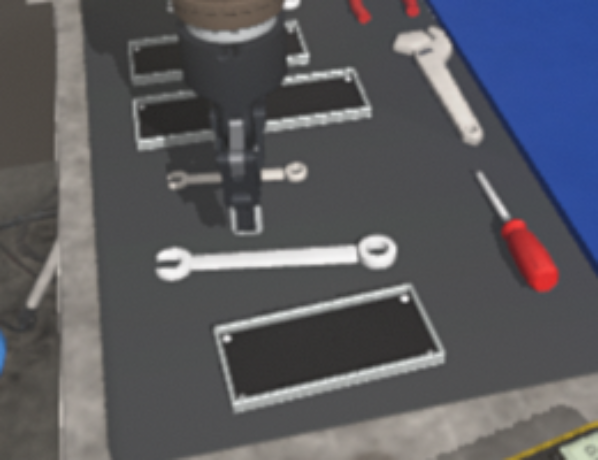

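The side view shows the gripper above the bench with its jaws open across the large spanner. The move simply stopped short of its target. I'll descend next.

```bash
python3 -m inch '[[0.0176,-0.0377,0.03,0,0,0,0.45],[0.0176,-0.0377,0.0627,0,0,0,0.45],[0.0176,-0.0377,0.0627,0,0,0,0.45],[0.0176,-0.0377,0.0627,0,0,0,0.45],[0.0176,-0.0377,0.0627,0,0,0,0.45],[0.0176,-0.0377,0.0627,0,0,0,0.45]]'; python3 -c "
from h import *
go(.474,-.110,.002,-10)
p,d=optics.camera('side'); cv2.imwrite(f'pics/side2.png',cv2.resize(p[180:340,200:400],None,fx=3,fy=3)[:,:,::-1])"
```

```text
time: 2.12
ee_pos: [0.475, -0.1097, 0.0316]
tcp_rot: [180.0, -0.2, -10.0]
wrist_force: [0.5, -0.1, -0.4]
opening: 0.0472
to (0.474, -0.11, 0.002, -10) [-0.001, 0.0004, 0.0296] [0.0, -0.003, -0.001]
```

View pics/side2.png

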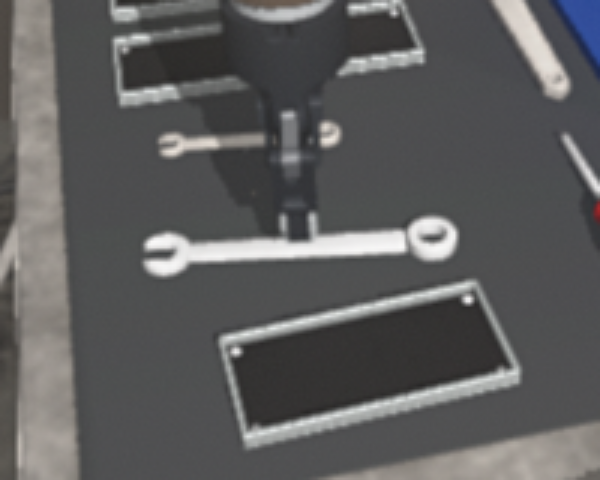

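The fingers are centred on the shaft. I'll lower the gripper and close it.

```bash
python3 -m inch '[[0,0,0.015,0,0,0,0.45],[0,0,0.024,0,0,0,0.45],[0,0,0.029,0,0,0,0.45],[0,0,0.029,0,0,0,0.45],[0,0,0.029,0,0,0,0.45],[0,0,0.029,0,0,0,0.45]]' 40;  python3 -m inch '[[0,0,0,0,0,0,0.6],[0,0,0,0,0,0,0.8],[0,0,0,0,0,0,1],[0,0,0,0,0,0,1],[0,0,0,0,0,0,1],[0,0,0,0,0,0,1],[0,0,0,0,0,0,1],[0,0,0,0,0,0,1]]' 60
```

```text
time: 2.67
ee_pos: [0.4745, -0.1089, 0.0011]
tcp_rot: [180.0, -0.0, -10.0]
wrist_force: [-0.1, -0.1, -0.0]
opening: 0.0474
time: 3.33
ee_pos: [0.4746, -0.1089, 0.0012]
tcp_rot: [180.0, -0.1, -10.0]
wrist_force: [-1.7, -0.5, 6.2]
opening: 0.0157
```

```bash
python3 -m inch '[[0,0,-0.01,0,0,0,1],[0,0,-0.03,0,0,0,1],[0,0,-0.06,0,0,0,1],[0,0,-0.09,0,0,0,1],[0,0,-0.09,0,0,0,1],[0,0,-0.09,0,0,0,1]]';python3 -c "
from h import *
go(.489,.1175,.09,-0.7)
p,d=optics.camera('side'); cv2.imwrite(f'pics/side3.png',cv2.resize(p[180:340,200:400],None,fx=3,fy=3)[:,:,::-1])"
```

```text
time: 3.83
ee_pos: [0.4753, -0.109, 0.0925]
tcp_rot: [180.0, -0.2, -10.0]
wrist_force: [0.2, -0.3, -2.0]
opening: 0.0159
to (0.489, 0.1175, 0.09, -0.7) [-0.0258, -0.2254, 0.0024] [0.0, -0.003, -0.162]
```

View pics/side3.png

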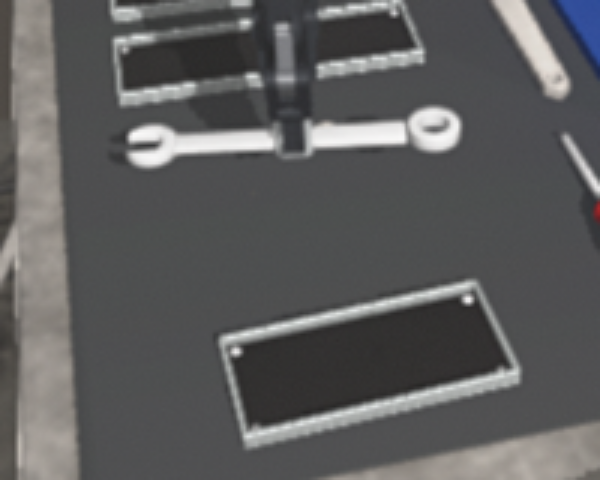

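The large spanner is held level at its middle. Carry it to the long tray.

```bash
python3 -m inch '[[-0.0258,-0.2254,0.0024,0,0,-0.162,1],[-0.0258,-0.2254,0.0024,0,0,-0.162,1],[-0.0258,-0.2254,0.0024,0,0,-0.162,1],[-0.0258,-0.2254,0.0024,0,0,-0.162,1],[-0.0258,-0.2254,0.0024,0,0,-0.162,1],[-0.0258,-0.2254,0.0024,0,0,-0.162,1],[-0.0258,-0.2254,0.0024,0,0,-0.162,1],[-0.0258,-0.2254,0.0024,0,0,-0.162,1],[-0.0258,-0.2254,0.0024,0,0,-0.162,1],[-0.0258,-0.2254,0.0024,0,0,-0.162,1],[-0.0258,-0.2254,0.0024,0,0,-0.162,1]]';python3 -c "
from h import *
go(.489,.1175,.007,-0.7)"
```

```text
time: 4.8
ee_pos: [0.4916, 0.0302, 0.0881]
tcp_rot: [-178.2, 0.1, 2.5]
wrist_force: [0.3, 0.4, -1.8]
opening: 0.0157
to (0.489, 0.1175, 0.007, -0.7) [0.0013, -0.0848, 0.0838] [-0.031, 0.002, 0.057]
```

```bash
python3 -m inch '[[0,0,0,0,0,0,1],[0,0,0,0,0,0,1]]'; python3 -c "
from h import *
s=telemetry.get_obs();print(s['q'],s['qd'])
go(.489,.1175,.07,-0.7)"
```

```text
time: 4.97
ee_pos: [0.4916, 0.0305, 0.0882]
tcp_rot: [-178.2, 0.0, 2.6]
wrist_force: [1.3, 0.3, -1.0]
opening: 0.0157
[  2.51872259  -3.2093315  -14.04982965  79.20703542   1.78528359
 179.9459634 ] [ 0.13429792 -0.03311647 -0.07014026 -0.03077031  0.15558104  0.00029524]
to (0.489, 0.1175, 0.07, -0.7) [0.0013, -0.0864, 0.0209] [-0.031, 0.002, 0.057]
```

Joint 6 hit its 180° limit, since yaw = q1 − q6 + 180. I'll turn the held spanner by half a turn, because its ring may lie at either end.

```bash
python3 -c "
from h import *
go(.489,.1175,.088,80)"
```

```text
to (0.489, 0.1175, 0.088, 80) [0.0013, -0.087, 0.0029] [-0.027, -0.02, -1.351]
```

```bash
python3 -m inch '[[0.001,-0.01,0.003,-0.027,-0.02,-1.351,1],[0.001,-0.03,0.003,-0.027,-0.02,-1.351,1],[0.001,-0.05,0.003,-0.027,-0.02,-1.351,1],[0.001,-0.07,0.003,-0.027,-0.02,-1.351,1],[0.001,-0.087,0.003,-0.027,-0.02,-1.351,1],[0.001,-0.087,0.003,-0.027,-0.02,-1.351,1],[0.001,-0.087,0.003,-0.027,-0.02,-1.351,1],[0.001,-0.087,0.003,-0.027,-0.02,-1.351,1],[0.001,-0.087,0.003,-0.027,-0.02,-1.351,1],[0.001,-0.087,0.003,-0.027,-0.02,-1.351,1],[0.001,-0.087,0.003,-0.027,-0.02,-1.351,1],[0.001,-0.087,0.003,-0.027,-0.02,-1.351,1]]';python3 -c "
from h import *
print(telemetry.get_obs()['q']);go(.489,.1175,.088,160)"
```

```text
time: 5.97
ee_pos: [0.4886, 0.1178, 0.0879]
tcp_rot: [180.0, -0.0, 80.3]
wrist_force: [0.2, 0.3, -0.5]
opening: 0.0157
[ 1.35556233e+01 -1.89171282e+00 -1.27971492e+01  7.90696624e+01
 -4.17948300e-03  1.13274489e+02]
to (0.489, 0.1175, 0.088, 160) [-0.0002, 0.0005, -0.0001] [0.0, 0.0, -1.391]
```

```bash
python3 -m inch '[[0,0,0,0,0,-1.391,1],[0,0,0,0,0,-1.391,1],[0,0,0,0,0,-1.391,1],[0,0,0,0,0,-1.391,1],[0,0,0,0,0,-1.391,1],[0,0,0,0,0,-1.391,1],[0,0,0,0,0,-1.391,1],[0,0,0,0,0,-1.391,1],[0,0,0,0,0,-1.391,1],[0,0,0,0,0,-1.391,1],[0,0,0,0,0,-1.391,1],[0,0,0,0,0,-1.391,1]]';python3 -c "
from h import *
go(.489,.1175,.03,179.3)"
```

```text
time: 6.97
ee_pos: [0.4887, 0.1177, 0.0879]
tcp_rot: [180.0, 0.0, 159.8]
wrist_force: [-0.1, 0.7, -1.8]
opening: 0.0158
to (0.489, 0.1175, 0.03, 179.3) [-0.0004, -0.0001, 0.0579] [0.0, 0.0, -0.34]
```

```bash
python3 -m inch '[[0,0,0,0,0,-0.34,1],[0,0,0,0,0,-0.34,1],[0,0,0.01,0,0,-0.34,1],[0,0,0.03,0,0,-0.34,1],[0,0,0.05,0,0,-0.34,1],[0,0,0.058,0,0,-0.34,1],[0,0,0.058,0,0,-0.34,1],[0,0,0.058,0,0,-0.34,1],[0,0,0.058,0,0,-0.34,1]]';python3 -c "
from h import *
go(.489,.1175,.0055,179.3)
p,d=optics.camera('side'); cv2.imwrite(f'pics/side4.png',cv2.resize(p[130:270,200:400],None,fx=3,fy=3)[:,:,::-1])"
```

```text
time: 7.72
ee_pos: [0.4893, 0.118, 0.031]
tcp_rot: [180.0, 0.1, 179.1]
wrist_force: [0.2, -0.3, -0.8]
opening: 0.0158
to (0.489, 0.1175, 0.0055, 179.3) [0.0003, -0.0005, 0.0255] [0.001, 0.002, -0.003]
```

View pics/side4.png

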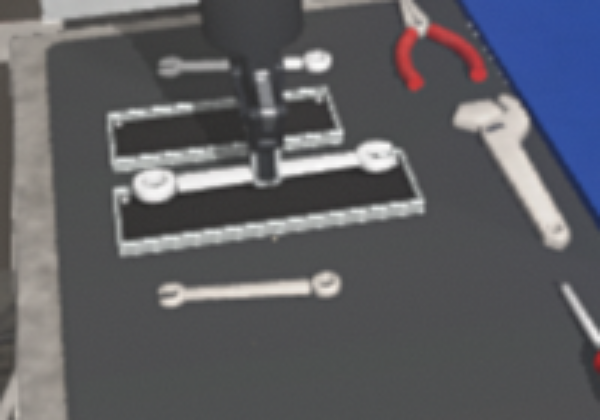

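The spanner sits centred and aligned above the long tray. I'll lower it gently.

```bash
python3 -m inch '[[0,0,0.012,0,0,0,1],[0,0,0.019,0,0,0,1],[0,0,0.022,0,0,0,1],[0,0,0.0235,0,0,0,1],[0,0,0.0245,0,0,0,1],[0,0,0.025,0,0,0,1],[0,0,0.025,0,0,0,1],[0,0,0.025,0,0,0,1]]'
```

```text
time: 8.43
ee_pos: [0.4886, 0.1178, 0.0052]
tcp_rot: [180.0, 0.0, 179.2]
wrist_force: [-3.6, -0.9, 5.5]
opening: 0.0162
```

```bash
python3 -m inch '[[0,0,0,0,0,0,0.78],[0,0,0,0,0,0,0.7],[0,0,0,0,0,0,0.63],[0,0,0,0,0,0,0.63],[0,0,0,0,0,0,0.63],[0,0,-0.01,0,0,0,0.63],[0,0,-0.03,0,0,0,0.63],[0,0,-0.06,0,0,0,0.6],[0,0,-0.09,0,0,0,0.5],[0,0,-0.09,0,0,0,0.45],[0,0,-0.09,0,0,0,0.45]]';python3 -c "
from h import *
go(.505,.346,.07,169)"
```

```text
time: 9.35
ee_pos: [0.4899, 0.1181, 0.0974]
tcp_rot: [179.9, 0.2, 179.2]
wrist_force: [0.3, 0.2, -1.1]
opening: 0.0468
to (0.505, 0.346, 0.07, 169) [-0.0118, 0.2281, 0.0277] [0.002, 0.004, 0.178]
```

```bash
python3 -m inch '[[-0.0118,0.2281,0.0277,0,0,0.178,0.45],[-0.0118,0.2281,0.0277,0,0,0.178,0.45],[-0.0118,0.2281,0.0277,0,0,0.178,0.45],[-0.0118,0.2281,0.0277,0,0,0.178,0.45],[-0.0118,0.2281,0.0277,0,0,0.178,0.45],[-0.0118,0.2281,0.0277,0,0,0.178,0.45],[-0.0118,0.2281,0.0277,0,0,0.178,0.45],[-0.0118,0.2281,0.0277,0,0,0.178,0.45],[-0.0118,0.2281,0.0277,0,0,0.178,0.45],[-0.0118,0.2281,0.0277,0,0,0.178,0.45]]';python3 -c "
from h import *
go(.505,.346,.03,169); go(.505,.346,.0015,169)
p,d=optics.camera('side'); cv2.imwrite('pics/side5.png',cv2.resize(p[120:250,200:400],None,fx=3,fy=3)[:,:,::-1])
p,d=optics.camera('top'); np.savez('top5.npz',p=p)
print(blob('top',p,(362,208,394,296),.013,150) , blob('top',p,(284,204,309,290),.013,150))"
```

```text
time: 10.18
ee_pos: [0.5036, 0.3446, 0.067]
tcp_rot: [-180.0, -0.0, 168.9]
wrist_force: [0.4, 0.1, -0.5]
opening: 0.0469
to (0.505, 0.346, 0.03, 169) [-0.0011, 0.0016, 0.037] [-0.0, -0.0, -0.001]
to (0.505, 0.346, 0.0015, 169) [-0.0011, 0.0016, 0.0655] [-0.0, -0.0, -0.001]Traceback (most recent call last):
  File "<string>", line 6, in <module>
    print(blob('top',p,(362,208,394,296),.013,150) , blob('top',p,(284,204,309,290),.013,150))
          ~~~~^^^^^^^^^^^^^^^^^^^^^^^^^^^^^^^^^^^^
  File "h.py", line 12, in blob
    c=max(cv2.findContours(m,cv2.RETR_EXTERNAL,cv2.CHAIN_APPROX_NONE)[0],key=cv2.contourArea)
ValueError: max() iterable argument is empty
```

View pics/side5.png

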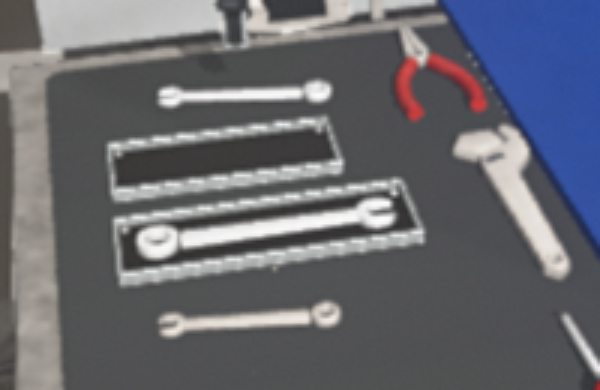

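The large spanner lies flat and centred in the long tray. The traceback came only from searching its now-empty old spot. On to the medium spanner.

```bash
python3 -m inch '[[-0.001,0.0016,0.03,0,0,0,0.45],[-0.001,0.0016,0.045,0,0,0,0.45],[-0.001,0.0016,0.045,0,0,0,0.45],[-0.001,0.0016,0.045,0,0,0,0.45],[-0.001,0.0016,0.045,0,0,0,0.45]]';python3 -c "
from h import *
go(.505,.346,.0020,169)
p,d=optics.camera('side'); cv2.imwrite('pics/side6.png',cv2.resize(p[100:200,220:360],None,fx=4,fy=4)[:,:,::-1])"
```

```text
time: 10.7
ee_pos: [0.5055, 0.347, 0.0236]
tcp_rot: [179.9, 0.1, 169.0]
wrist_force: [-0.1, 1.1, 0.5]
opening: 0.0472
to (0.505, 0.346, 0.002, 169) [0.0003, -0.0011, 0.0216] [0.001, 0.001, -0.001]
```

View pics/side6.png

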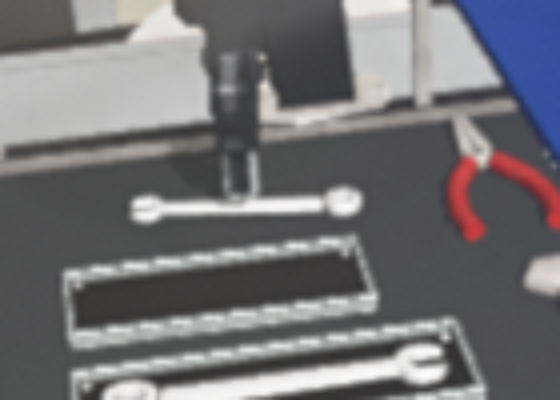

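The fingers are centred over the medium shaft, so I'll grasp and lift it.

```bash
python3 -m inch '[[0,-0.001,0.01,0,0,0,0.45],[0,-0.001,0.018,0,0,0,0.45],[0,-0.001,0.0215,0,0,0,0.45],[0,-0.001,0.0215,0,0,0,0.45],[0,-0.001,0.0215,0,0,0,0.6],[0,-0.001,0.0215,0,0,0,0.8],[0,-0.001,0.0215,0,0,0,1],[0,-0.001,0.0215,0,0,0,1],[0,-0.001,0.0215,0,0,0,1],[0,-0.001,0.0215,0,0,0,1],[0,-0.001,0.0215,0,0,0,1],[0,-0.001,0.0215,0,0,0,1]]' 60;  python3 -m inch '[[0,0,-0.01,0,0,0,1],[0,0,-0.03,0,0,0,1],[0,0,-0.06,0,0,0,1],[0,0,-0.06,0,0,0,1],[0,0,-0.06,0,0,0,1]]'; python3 -c "
from h import *
go(.469,.236,.05,178.5)"
```

```text
time: 11.75
ee_pos: [0.505, 0.3463, 0.0012]
tcp_rot: [180.0, 0.0, 169.0]
wrist_force: [-0.1, 0.2, 6.2]
opening: 0.0126
time: 12.17
ee_pos: [0.5056, 0.3467, 0.0628]
tcp_rot: [179.9, 0.1, 169.0]
wrist_force: [0.2, -0.4, -1.4]
opening: 0.0127
to (0.469, 0.236, 0.05, 178.5) [0.0149, -0.1157, 0.0124] [0.002, 0.003, -0.166]
```

```bash
python3 -m inch '[[0.0149,-0.1157,0.0124,0,0,-0.166,1],[0.0149,-0.1157,0.0124,0,0,-0.166,1],[0.0149,-0.1157,0.0124,0,0,-0.166,1],[0.0149,-0.1157,0.0124,0,0,-0.166,1],[0.0149,-0.1157,0.0124,0,0,-0.166,1],[0.0149,-0.1157,0.0124,0,0,-0.166,1],[0.0149,-0.1157,0.0124,0,0,-0.166,1],[0.0149,-0.1157,0.0124,0,0,-0.166,1]]';python3 -c "
from h import *
go(.469,.236,.0055,178.5)
p,d=optics.camera('side'); cv2.imwrite('pics/side7.png',cv2.resize(p[100:220,210:370],None,fx=4,fy=4)[:,:,::-1])"
```

```text
time: 12.83
ee_pos: [0.4683, 0.2362, 0.0481]
tcp_rot: [180.0, 0.0, 178.6]
wrist_force: [-0.5, 0.8, -0.9]
opening: 0.0128
to (0.469, 0.236, 0.0055, 178.5) [-0.0007, -0.0002, 0.0426] [0.0, 0.0, 0.001]
```

View pics/side7.png

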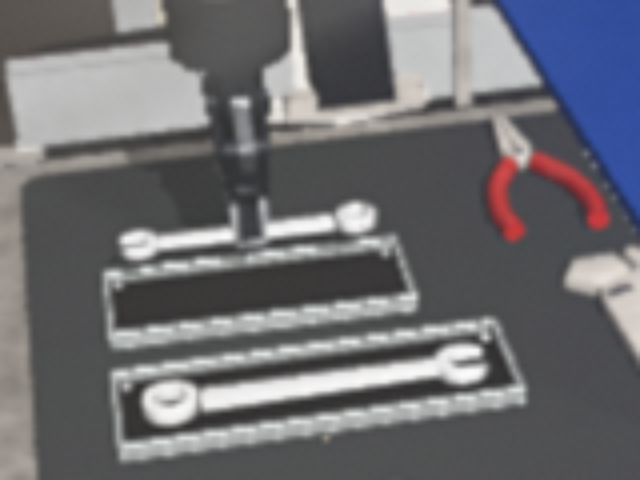

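The medium spanner is held level and parallel to its tray, and its offset in the picture matches its height. Lower it and watch the force.

```bash
python3 -m inch '[[0,0,0.015,0,0,0,1],[0,0,0.03,0,0,0,1],[0,0,0.037,0,0,0,1],[0,0,0.04,0,0,0,1],[0,0,0.0415,0,0,0,1],[0,0,0.0425,0,0,0,1],[0,0,0.0425,0,0,0,1],[0,0,0.0425,0,0,0,1]]'
```

```text
time: 13.55
ee_pos: [0.4684, 0.2356, 0.0064]
tcp_rot: [180.0, 0.1, 178.5]
wrist_force: [0.2, 0.2, -0.7]
opening: 0.0126
```

```bash
python3 -m inch '[[0,0,0.0005,0,0,0,1],[0,0,0.001,0,0,0,1],[0,0,0.0012,0,0,0,1],[0,0,0.0012,0,0,0,1]]'; python3 -c "
from workcell import telemetry as t; print(t.get_obs()['ee_pos'],t.get_obs()['wrist_force'])"
```

```text
time: 13.88
ee_pos: [0.4683, 0.2355, 0.0052]
tcp_rot: [180.0, 0.1, 178.5]
wrist_force: [-0.7, -0.4, 4.8]
opening: 0.0124
[0.46834427 0.23552349 0.00518163] [-0.68406165 -0.39522993  4.77785003]
```

It's in contact, so release. Next is the small spanner.

```bash
python3 -m inch '[[0,0,0,0,0,0,0.8],[0,0,0,0,0,0,0.72],[0,0,0,0,0,0,0.63],[0,0,0,0,0,0,0.63],[0,0,0,0,0,0,0.63],[0,0,-0.01,0,0,0,0.63],[0,0,-0.03,0,0,0,0.63],[0,0,-0.06,0,0,0,0.6],[0,0,-0.08,0,0,0,0.5],[0,0,-0.08,0,0,0,0.45],[0,0,-0.08,0,0,0,0.45]]';python3 -c "
from h import *
go(.459,.0113,.05,171)"
```

```text
time: 14.8
ee_pos: [0.4689, 0.2358, 0.0864]
tcp_rot: [179.9, 0.2, 178.5]
wrist_force: [-0.2, 0.2, -1.2]
opening: 0.0466
to (0.459, 0.0113, 0.05, 171) [0.0041, -0.2247, 0.0361] [0.002, 0.003, 0.131]
```

```bash
python3 -m inch '[[0.0041,-0.03,0,0,0,0.131,0.45],[0.0041,-0.07,0,0,0,0.131,0.45],[0.0041,-0.11,0,0,0,0.131,0.45],[0.0041,-0.15,0,0,0,0.131,0.45],[0.0041,-0.19,0,0,0,0.131,0.45],[0.0041,-0.2247,0.02,0,0,0.131,0.45],[0.0041,-0.2247,0.05,0,0,0.131,0.45],[0.0041,-0.2247,0.06,0,0,0.131,0.45],[0.0041,-0.2247,0.06,0,0,0.131,0.45],[0.0041,-0.2247,0.06,0,0,0.131,0.45],[0.0041,-0.2247,0.06,0,0,0.131,0.45],[0.0041,-0.2247,0.06,0,0,0.131,0.45]]';python3 -c "
from h import *
go(.459,.0113,.002,171)
p,d=optics.camera('side'); cv2.imwrite('pics/side8.png',cv2.resize(p[130:270,200:370],None,fx=4,fy=4)[:,:,::-1])"
```

```text
time: 15.8
ee_pos: [0.4589, 0.0118, 0.0258]
tcp_rot: [180.0, 0.1, 171.1]
wrist_force: [-0.2, 0.4, 0.4]
opening: 0.047
to (0.459, 0.0113, 0.002, 171) [-0.0001, -0.0005, 0.0238] [0.001, 0.002, 0.002]
```

View pics/side8.png

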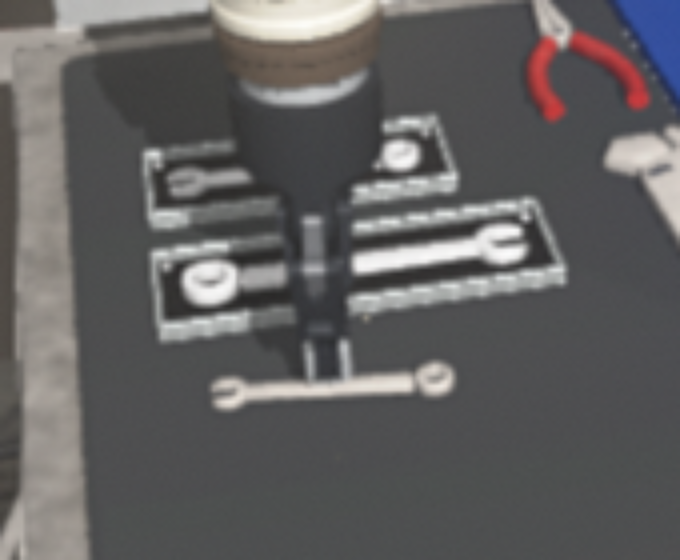

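The medium spanner lies in its tray, and the fingers are centred over the small shaft. Grasp and lift.

```bash
python3 -m inch '[[0,-0.0005,0.01,0,0,0,0.45],[0,-0.0005,0.019,0,0,0,0.45],[0,-0.0005,0.0235,0,0,0,0.45],[0,-0.0005,0.0235,0,0,0,0.45],[0,-0.0005,0.0235,0,0,0,0.6],[0,-0.0005,0.0235,0,0,0,0.8],[0,-0.0005,0.0235,0,0,0,1],[0,-0.0005,0.0235,0,0,0,1],[0,-0.0005,0.0235,0,0,0,1],[0,-0.0005,0.0235,0,0,0,1],[0,-0.0005,0.0235,0,0,0,1],[0,-0.0005,0.0235,0,0,0,1]]' 60;  python3 -m inch '[[0,0,-0.01,0,0,0,1],[0,0,-0.03,0,0,0,1],[0,0,-0.06,0,0,0,1],[0,0,-0.06,0,0,0,1],[0,0,-0.06,0,0,0,1]]'; python3 -c "
from h import *
go(.4945,-.2185,.05,182.5)"
```

```text
time: 16.85
ee_pos: [0.4583, 0.0104, 0.0015]
tcp_rot: [180.0, 0.1, 171.0]
wrist_force: [-1.6, -0.7, 5.5]
opening: 0.0106
time: 17.27
ee_pos: [0.4591, 0.0104, 0.0628]
tcp_rot: [180.0, 0.2, 171.0]
wrist_force: [-0.5, -0.8, -1.1]
opening: 0.0105
to (0.4945, -0.2185, 0.05, 182.5) [-0.0707, -0.2206, 0.0129] [0.0, 0.003, -0.201]
```

```bash
python3 -m inch '[[-0.01,-0.03,0,0,0,-0.201,1],[-0.023,-0.07,0,0,0,-0.201,1],[-0.036,-0.11,0.004,0,0,-0.201,1],[-0.049,-0.15,0.008,0,0,-0.201,1],[-0.062,-0.19,0.0129,0,0,-0.201,1],[-0.0707,-0.2206,0.0129,0,0,-0.201,1],[-0.0707,-0.2206,0.0129,0,0,-0.201,1],[-0.0707,-0.2206,0.0129,0,0,-0.201,1],[-0.0707,-0.2206,0.0129,0,0,-0.201,1],[-0.0707,-0.2206,0.0129,0,0,-0.201,1],[-0.0707,-0.2206,0.0129,0,0,-0.201,1]]';python3 -c "
from h import *
go(.4945,-.2185,.0055,182.5)
p,d=optics.camera('side'); cv2.imwrite('pics/side9.png',cv2.resize(p[200:350,220:420],None,fx=4,fy=4)[:,:,::-1])"
```

```text
time: 18.18
ee_pos: [0.4933, -0.2174, 0.048]
tcp_rot: [180.0, 0.0, -177.4]
wrist_force: [-0.2, 1.0, -0.6]
opening: 0.0106
to (0.4945, -0.2185, 0.0055, 182.5) [-0.0011, -0.0012, 0.0425] [0.0, 0.0, 0.002]
```

View pics/side9.png

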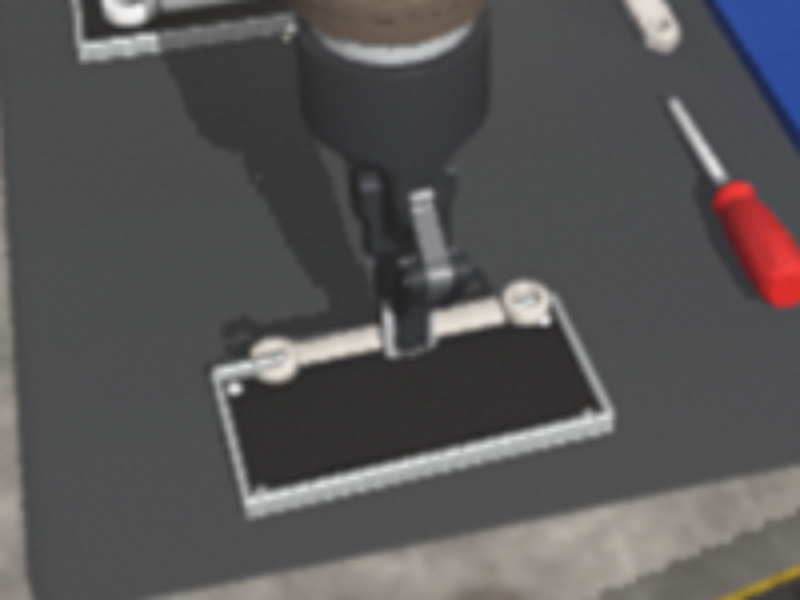

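The small spanner is aligned above its tray. Lower it.

```bash
python3 -m inch '[[-0.001,-0.001,0.015,0,0,0,1],[-0.001,-0.001,0.03,0,0,0,1],[-0.001,-0.001,0.037,0,0,0,1],[-0.001,-0.001,0.04,0,0,0,1],[-0.001,-0.001,0.0415,0,0,0,1],[-0.001,-0.001,0.0425,0,0,0,1],[-0.001,-0.001,0.043,0,0,0,1],[-0.001,-0.001,0.043,0,0,0,1],[-0.001,-0.001,0.043,0,0,0,1]]'
```

```text
time: 18.98
ee_pos: [0.4947, -0.2196, 0.0056]
tcp_rot: [-180.0, 0.1, -177.5]
wrist_force: [0.2, -0.2, -0.2]
opening: 0.0106
```

```bash
python3 -m inch '[[0,0,0.0004,0,0,0,1],[0,0,0.0007,0,0,0,1],[0,0,0.0007,0,0,0,1],[0,0,0.0007,0,0,0,1]]'
```

```text
time: 19.32
ee_pos: [0.4947, -0.2197, 0.0055]
tcp_rot: [-180.0, 0.1, -177.5]
wrist_force: [-2.8, 0.8, 5.9]
opening: 0.0104
```

In contact at 6 N. Release, retreat and check.

```bash
python3 -m inch '[[0,0,0,0,0,0,0.82],[0,0,0,0,0,0,0.73],[0,0,0,0,0,0,0.63],[0,0,0,0,0,0,0.63],[0,0,0,0,0,0,0.63],[0,0,-0.01,0,0,0,0.63],[0,0,-0.03,0,0,0,0.63],[0,0,-0.06,0,0,0,0.6],[0,0,-0.1,0,0,0,0.5],[0,0,-0.14,0,0,0,0.45],[0,0,-0.16,0,0,0,0.45]]'; python3 -m inch '[[0.04,0.03,0,0,0,0,0.45],[0.08,0.0,-0.02,0,0,0,0.45],[0.12,-0.03,-0.02,0,0,0,0.45],[0.15,-0.06,-0.02,0,0,0,0.45],[0.17,-0.09,-0.02,0,0,0,0.45],[0.17,-0.09,-0.02,0,0,0,0.45],[0.17,-0.09,-0.02,0,0,0,0.45]]'
python3 - <<'E'
from h import *
p,d=optics.camera('top'); cv2.imwrite('pics/top10.png',cv2.resize(p[150:320,170:450],None,fx=2.8,fy=2.8)[:,:,::-1])
p,d=optics.camera('side'); cv2.imwrite('pics/side10.png',p[:,:,::-1])
E
```

```text
time: 20.23
ee_pos: [0.4952, -0.2199, 0.1703]
tcp_rot: [-179.9, 0.3, -177.5]
wrist_force: [1.0, -0.5, 0.4]
opening: 0.0469
time: 20.82
ee_pos: [0.3264, -0.3192, 0.1854]
tcp_rot: [-179.9, 0.0, -177.7]
wrist_force: [-0.2, -0.6, -0.1]
opening: 0.0467
```

View pics/side10.png

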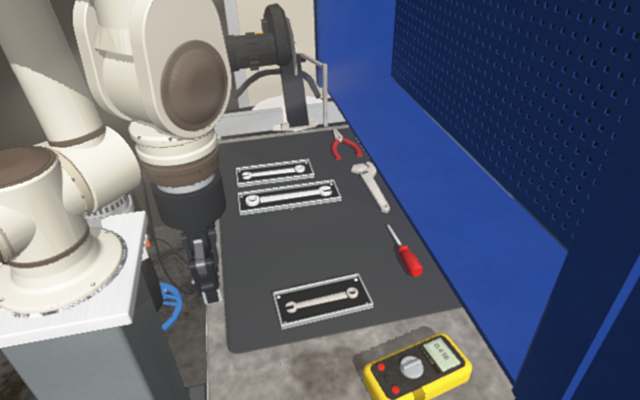

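View pics/top10.png

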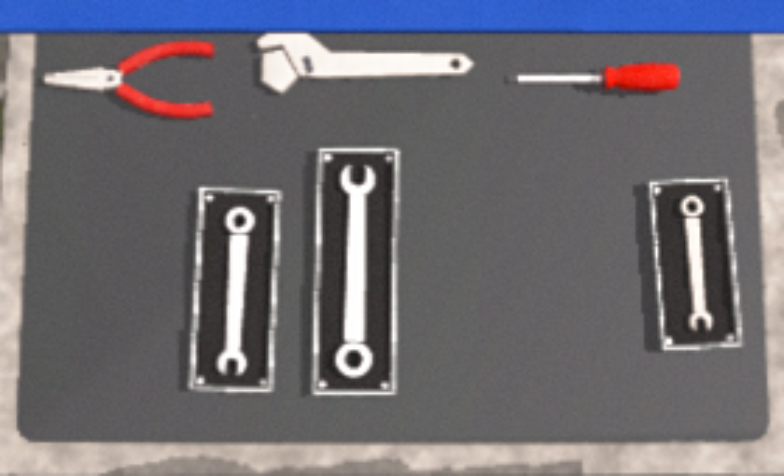

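Both views show the three spanners lying centred and lengthwise in their own trays. The adjustable spanner, pliers and screwdriver look unmoved, and the arm is clear.

```bash
python3 -c "
from workcell import order; print(order.job_done())"
```

```text
the job is handed in; nothing more can be done
None
```

I put all three spanners in the trays of their own length and handed the job in at about 21 s on the robot's clock. Each was lowered until the wrist felt about 5–6 N of contact, then released.

**Last checks:** The final top and side pictures show each spanner lying lengthwise and centred inside its tray. The adjustable spanner, pliers and screwdriver look unmoved by eye. The gripper is open and clear of everything. I did not measure the final spanner positions, only looked at them.

**What went wrong on the way:**
- **Joint 6 limit:** while carrying the large spanner, joint 6 reached its 180° limit and the move stalled. I turned the spanner half a turn in the air, so its ring points towards the robot, which the task allows.
- **Failed measurement:** one check on the large spanner stopped with an error because it searched the spot the spanner had already left. I judged that placement from the pictures instead.
- **Camera disagreement:** the first side-camera estimates of the spanners' y positions were about 6–8 mm off the top camera's. I used the top camera, and every grasp came out centred.

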